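# Set and lock the plate carriage on its bench rail

## Task

Two bench rails each hold a sliding carriage: one carries a solid round plate, the other an open ring. Slide the plate carriage along its rail until it stands up against the stop block on that rail, and then lock it there by turning its clamp knob clockwise (seen from above) as far as it goes. Leave the ring carriage and its knob as they are.

Things in the scene. Friction and masses are not known exactly. Their poses are not given: they have to be found in the camera images.
- plate_knob_grip (a point): Plate carriage's clamp knob: black bar 42 x 14 mm, 36 high, on a spindle. Point on the spindle axis, mid-height of the bar, 76 mm above the bench; nothing on either rail but the knobs is higher than 57. x along the bar (turns with it), z up. The carriage (block 56 x 60 mm) slides when drawn by its knob, 3 to 5 N; its 82 mm round plate is centred 85 mm behind the spindle, top at 50 mm.
- plate_knob (a joint): Angle of that knob in rad, growing clockwise seen from above. At the start 0 to 0.3: loose, bar about square across the rail. Its cam bites from about 0.75; 1.5 is the end of its turn: locked, bar in line with the rail. It stays where it is left; turning takes up to 0.2 N m, and as the cam bites it draws the carriage a little towards the stop.
- plate_stop_face (a point): Stop block clamped on the same rail, dark steel, 62 wide, 20 thick, top 50 mm above the bench; it does not give. Point: middle of the upper edge of the face the carriage comes up against. y along the rail, the way the carriage must move (roughly to the robot's left); z up. Touching, the spindle is 30 mm short of this face, along -y.
- ring_knob_tip (a point): Bystander, leave alone: one end of the bar of the like knob on the other carriage, which bears an open steel ring 82 mm across, on the other rail; 21 mm from that knob's axis, 76 mm above the bench. That knob is loose too, so a bump would shift it.

How it is judged (in metres and radians):
On the way:
1. the plate carriage is within 12 mm of its stop while its knob is still loose (under 0.8 rad) (y of plate_knob_grip in the frame of plate_stop_face above -0.042 m and value of joint plate_knob below 0.8 rad), for 0.1 s.
At the end, for the whole second after the job is handed in: The plate carriage stands within 12 mm of its stop block (spindle no more than 42 mm from the stop's face along the rail), its knob is turned clockwise past 1.2 rad (end of turn 1.5), and the ring carriage's knob end is within 12 mm of where it was (y of plate_knob_grip in the frame of plate_stop_face above -0.042 m and value of joint plate_knob above 1.2 rad and distance of ring_knob_tip from where it was at the start of the episode below 0.012 m); the robot touches nothing.
It fails at once if the ring carriage or its knob is moved by more than 12 mm (distance of ring_knob_tip from where it was at the start of the episode above 0.012 m).
It also fails if it takes over 38 s, if anything falls off the work surface, if the arm or the gripper's body presses on something with over 40 N, if the wrist force passes 120 N, or if a joint passes its speed limit or range.

## Robot

A 6-joint arm with a two-finger parallel gripper is mounted at the origin on the work surface. World frame = base frame: x ahead of the robot, y to its left, z up, the work surface at z = 0. Lengths are in mm, angles in rad, forces in N, time in s.
With the tool pointing down it reaches from about 325 to 775 mm from the base axis. Payload 5.5 kg.
Tool frame: the origin (TCP) lies on the centre line of the jaws, within the pads' length; the fingertips stand 17 mm ahead of it and the grasp point (between the pads) lies 2 mm behind it; x points along the fingers, y is the direction in which the jaws open and shut, and the axes are right-handed (so a half turn about x gives the same grasp; the last joint's range is limited). The gripper opens to 85 mm and grips with 20 to 120 N. Pads are 22 mm wide; open, the fingers measure 114 mm over their backs; the gripper's body (76 mm by 85 mm) begins 54 mm behind the grasp point. The pads swing forward as they close: fully open they stand 13 mm farther back than shut.
Start: joints at [-1.372, 0.091, 1.231, -0, 1.82, -0.057], TCP at [151.811, -580.491, 248.275] pointing down, gripper open.
Joint ranges: [-2.87, 2.87], [-0.86, 2.18], [0.17, 2.46], [-1.51, 4.65], [0.06, 2.69], [-2.65, 2.65]. Speed limits (rad/s): [2.57, 2.57, 3.01, 3.14, 3.14, 3.14].

## Interface

Orientations are given as a unit quaternion [x, y, z, w].
In Python, from plant import sense, grab_frame, get_calibration, sign_off, search_frame, masks_of gives the robot as it stands.
- The arm moves only by the tool drive_tool, never from a script. Its argument "targets" is a list of rows, each an object of numbers: "x", "y", "z": the shift along the world's x, y, z in mm; "yaw": the turn about the world's z in rad; "jaw": the opening, from -1 (shut) to 1 (fully open). A call has 1 to 10 rows; each row is the pose to reach, as a shift and turn from the pose commanded when the call began; what a row does not reach only later rows make up. A row lasts 1/10 s, in which the tool goes at most 50 mm and 8.59 degrees, less where a joint would pass 70% of its speed; a pose out of reach is approached as far as the arm can. A call with a gripper value outside its range is refused whole. The fingers move at their own pace and stop on an object; "grip_force" is the grip in N (left out, the last holds). Time passes only in rows, so rows that repeat a pose let the fingers close. It gives the time, the measured TCP pose, the force and the opening at its end, in the units of the state.
- sense(): the state, without advancing time (a new reading comes with each control period).
- grab_frame(name): name is "scene" or "top" or "wrist"; returns (picture, depth): 400x640x3 uint8, blue, green, red; 400x640 float32, mm along the optical axis (not along the pixel's ray), 0 where there is no reading.
- get_calibration(name): a dict with "fx", "fy", "cx", "cy" (pixels), "distortion" ([k1, k2, p1, p2, k3] as OpenCV has them; the pictures are not rectified), "extrinsics" (4x4, takes a point from world to camera coordinates). Camera axes: x right, y down, z forward; pixel columns grow to the right and rows downward; lengths in mm; the calibration is good to about 2 mm. A picture is of the moment at which its call begins: read the wrist's pose just before it. get_calibration takes no time and is no camera call; for the wrist camera it gives the pose at the moment of the call.
- sign_off(): hands the job in, once; it reports no verdict.
Trained networks look in the newest picture that a camera, given by its name, has taken for a name from the list of things; names that differ only in an ending like _2 or _b are one class to them, and where a whole thing is asked for, a point or a joint stands for the part that bears it (a point fixed in the world has none). Each returns a list of dicts, best first, with "p" (0 to 1); they miss things now and then, are a little off and sometimes report something else, mostly with a low value. They report only what shows in the picture. A call takes as long as a camera call.
- search_frame(camera, label): "centre" ([column, row] in pixels, amid what is visible of it).
- masks_of(camera, label): "region" (400x640 bool, what is visible of it) and "centre" ([column, row] in pixels, amid what is visible of it).
The state is a dict: "time_s": time; "q": joint angles; "qd": joint speeds; "joint_torque": joint torques, N m; "position": TCP position; "tool_rot": TCP orientation; "contact_force": force on the tool from outside, world axes, zero at the start; "moment": the same for the moment, N m; "finger_gap": finger opening in mm.
Only numpy, scipy, OpenCV 4.12 (cv2) and the standard library are available. Lean on these libraries where they do the work, as an engineer would, in place of code of your own. Each camera call takes 0.05 s, during which the arm holds its last target. There are 200 camera calls.

## Working session

There is one attempt and no reset: what is moved stays moved. The work goes in short steps, Python scripts to look and compute and a tool call to move; the robot and the scene stay as the last step left them, time stands still between calls to the robot, and variables do not carry over. Pictures are saved under pics/ and viewed, about 8 in all and at most 12, crops included, and the job is handed in when it is done.

Besides the shell and the picture viewer there is one more tool, called after "Call:" as a command line: name --argument value ..., lists and objects as JSON in quotes. drive_tool: Moves the arm, as the interface text tells. Its arguments: {"type":"object","properties":{"targets":{"type":"array"},"grip_force":{"type":"number"}},"required":["targets"]}

```bash
mkdir -p pics; cat > h.py <<'E'
import numpy as np, cv2
from plant import *
def px2w(cal,uv,depth=None,z=None):
    K=np.array([[cal['fx'],0,cal['cx']],[0,cal['fy'],cal['cy']],[0,0,1.]])
    n=cv2.undistortPoints(np.array(uv,float).reshape(-1,1,2),K,np.array(cal['distortion'],float)).reshape(-1,2)
    r=np.c_[n,np.ones(len(n))]
    E=np.array(cal['extrinsics']);R=E[:3,:3];t=E[:3,3]
    d=r@R; o=-R.T@t
    s=np.asarray(depth,float) if depth is not None else (z-o[2])/d[:,2]
    return o+d*np.reshape(s,(-1,1))
E
python3 - <<'E'
from h import *
print(sense())
ims=[]
for c in ['top','scene']:
    im,d=grab_frame(c);cal=get_calibration(c);np.save(c+'.npy',d)
    cv2.imwrite(f'pics/{c}1.png',im)
    for l in ['plate_knob_grip','plate_knob','plate_stop_face','ring_knob_tip']:
        for r in search_frame(c,l)[:3]:
            u=r['centre'];z=50 if 'stop' in l else 94
            dd=d[int(u[1]),int(u[0])]
            print(c,l,np.round(u,1),round(r['p'],2),px2w(cal,u,z=76 if z==94 else 50).round(0),px2w(cal,u,depth=[dd]).round(0))
E
```

```text
{'time_s': 0.0, 'q': array([-1.37168599e+00,  9.18622064e-02,  1.23188143e+00,  1.30140647e-05,
        1.81978857e+00, -5.66669473e-02]), 'qd': array([-1.38034043e-03, -3.42395110e-05,  1.17269163e-03,  6.08995132e-04,
       -1.09316049e-03,  2.68363192e-03]), 'joint_torque': array([ 3.11045529e-03, -4.58736455e+01, -4.18016696e+01,  1.56985052e-04,
        1.14678501e-02,  2.09280375e-05]), 'position': array([ 151.77152206, -580.23474469,  247.15134318]), 'tool_rot': array([-0.70128729, -0.09087001,  0.70137599, -0.08950139]), 'contact_force': array([-1.05259218,  0.39473287, -0.15857164]), 'moment': array([-0.03103557, -0.00490338, -0.03309331]), 'finger_gap': 85.28815155087653}
top plate_knob_grip [328.5 152.5] 0.78 [[647. -56.  76.]] [[642. -56.  94.]]
top plate_knob [327.2 152.4] 0.69 [[647. -54.  76.]] [[643. -54.  93.]]
top plate_stop_face [193.1 159.8] 0.76 [[646. 170.  50.]] [[645. 169.  51.]]
top ring_knob_tip [353.9 270. ] 0.52 [[462. -92.  76.]] [[462. -91.  94.]]
scene plate_knob_grip [282.7 224.8] 0.85 [[659. -53.  76.]] [[662. -52.  79.]]
scene plate_knob [283.7 226. ] 0.56 [[661. -51.  76.]] [[660. -52.  75.]]
scene plate_stop_face [448.3 273.8] 0.55 [[666. 170.  50.]] [[665. 171.  48.]]
scene ring_knob_tip [301.5 144.3] 0.86 [[470. -83.  76.]] [[464. -85.  72.]]
```

View pics/top1.png

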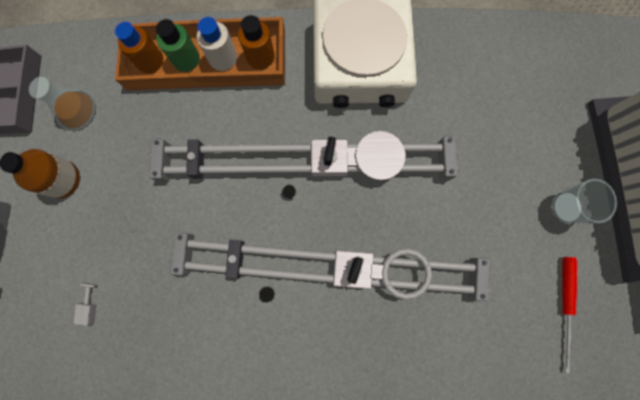

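View pics/scene1.png

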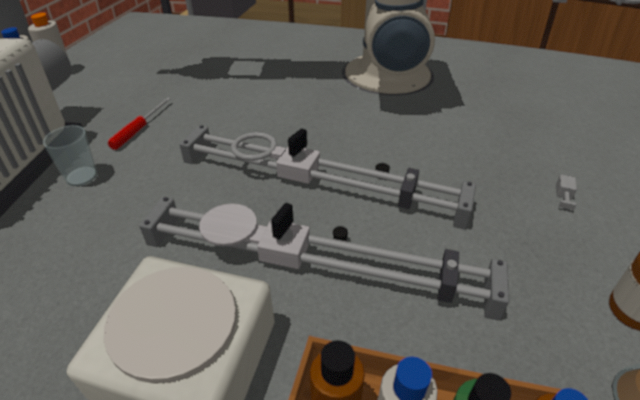

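```bash
python3 - <<'E'
from h import *
cal=get_calibration('top');d=np.load('top.npy')
v,u=np.mgrid[60:340,100:560];uv=np.c_[u.ravel(),v.ravel()]
P=px2w(cal,uv,depth=d[uv[:,1],uv[:,0]])
def rect(m,n):
    q=P[m][:,:2].astype(np.float32)
    lab=np.zeros(d.shape,np.uint8);lab[uv[m][:,1],uv[m][:,0]]=255
    k,L,s,c=cv2.connectedComponentsWithStats(lab)
    for i in range(1,k):
        if s[i,4]<40: continue
        idx=L[uv[:,1],uv[:,0]]==i
        b=cv2.minAreaRect(P[idx][:,:2].astype(np.float32))
        print(n,s[i,4],c[i].round(),P[idx].mean(0).round(1),np.round(P[idx][:,2].max()),np.round(b[0],1),np.round(b[1],1),round(b[2],1))
rect((P[:,2]>80)&(P[:,2]<110),'knob')
rect((P[:,2]>42)&(P[:,2]<62),'mid')
rect((P[:,2]>10)&(P[:,2]<42),'low')
E
```

```text
knob 2642 [364.  73.] [ 776.9 -117.5   88. ] 101.0 [ 778.6 -119.4] [168.4  47.1] 89.4
knob 244 [329. 150.] [647.4 -57.1  91.9] 96.0 [649.1 -57.2] [14.  42.4] 78.2
knob 255 [355. 270.] [462.1 -92.3  92.1] 96.0 [462.1 -92.9] [14.1 40.2] 70.8
mid 1001 [194.  74.] [800.2 175.9  48.7] 53.0 [812.4 170.8] [301.7  41.4] 88.6
mid 89 [142.  62.] [826.3 270.9  51.1] 62.0 [827.4 272.5] [ 7.3 34.4] 9.7
mid 59 [179.  61.] [825.7 203.6  49. ] 56.0 [826.4 204.1] [ 6.4 33.6] 2.2
mid 660 [363.  95.] [ 752.4 -118.    50.6] 62.0 [ 750.7 -117.2] [166.9  22.1] 87.8
mid 2915 [363. 156.] [ 647.6 -113.3   48.7] 54.0 [ 648.9 -105.9] [156.4  81.9] 89.2
mid 460 [450. 157.] [ 645.  -261.8   44.5] 50.0 [ 645.9 -261.9] [67.3 22.8] 1.7
mid 433 [156. 158.] [651.4 236.2  44.5] 50.0 [651.6 236.6] [21.6 68.6] 89.5
mid 457 [193. 157.] [650.4 170.9  50.2] 59.0 [650.6 171.7] [21.2 60.3] 89.4
mid 521 [178. 253.] [491.4 192.1  44.3] 49.0 [490.7 192.7] [22.3 71. ] 84.9
mid 503 [233. 259.] [481.1  99.8  50.4] 58.0 [481.4 100.5] [20.7 61.1] 83.3
mid 2018 [378. 271.] [ 457.8 -131.8   49.2] 61.0 [ 453.7 -139.9] [155.7  79.4] 88.
[... 1020 characters left out ...]
206.] [ 561.6 -458.7   17.4] 29.0 [ 562.1 -460.7] [10.6 43.2] 84.1
low 781 [201. 255.] [487.  157.   33.3] 42.0 [487.  149.8] [73.1 71.3] 85.0
low 1425 [285. 263.] [473.5  18.1  34.6] 42.0 [472.3  14.4] [155.2  60.1] 83.9
low 88 [379. 260.] [ 475.4 -135.7   34.6] 38.0 [ 474.9 -137.3] [21.7 11.4] 88.8
low 217 [407. 262.] [ 471.3 -181.8   35.1] 40.0 [ 471.7 -182.2] [55.1 12. ] 83.6
low 884 [457. 277.] [ 444.5 -264.8   33.3] 42.0 [ 444.7 -255.3] [81.9 68.7] 84.6
low 89 [377. 282.] [ 440.3 -131.8   35.3] 40.0 [ 440.4 -133.2] [22.4 12. ] 84.3
low 227 [405. 284.] [ 435.9 -178.5   34.9] 39.0 [ 435.3 -178.5] [54.9 12.3] 83.5
low 208 [267. 294.] [423.   49.1  22.2] 25.0 [423.1  49.1] [24.7 25.6] 44.9
```

The top view shows the plate carriage (328,152) with its stop at (193,158). The ring carriage is at (353,270). The scene view agrees. The plate knob is at about (648,-57), with its bar at -12° and the knob joint at about 0.2 rad. The near face of the stop is at y≈161.

```bash
python3 - <<'E'
from scipy.spatial.transform import Rotation as R
import numpy as np
for q in ([-0.70128729, -0.09087001,  0.70137599, -0.08950139],):
    M=R.from_quat(q).as_matrix();print(M.round(3)); a=np.arctan2(M[1,1],M[0,1]);print('jaw dir',a)
    q1=np.arctan2(-57,648)
    for t in (np.radians(78.2),np.radians(78.2)-np.pi):
        dy=(t-a); dy=(dy+np.pi)%(2*np.pi)-np.pi
        print('yaw turn',dy,'q6 if yaw=q1-q6:',-0.057+(q1+1.372)-dy,'end q6',-0.057+(0.2+1.372)-(dy-1.3))
E
```

```text
[[-0.     0.253 -0.967]
 [ 0.002 -0.967 -0.253]
 [-1.    -0.002 -0.   ]]
jaw dir -1.3150157242449831
yaw turn 2.679863199304549 q6 if yaw=q1-q6: -1.452600339086672 end q6 0.1351368006954512
yaw turn -0.46172945428524415 q6 if yaw=q1-q6: 1.6889923145031212 end q6 3.2767294542852445
```

Call:
drive_tool --targets '[{"x": 30,"y": 32,"z": 0,"yaw": 0.14,"jaw": 0.2},{"x": 60,"y": 64,"z": 0,"yaw": 0.28,"jaw": 0.2},{"x": 90,"y": 96,"z": 0,"yaw": 0.42,"jaw": 0.2},{"x": 120,"y": 128,"z": 0,"yaw": 0.56,"jaw": 0.2},{"x": 150,"y": 160,"z": 0,"yaw": 0.7,"jaw": 0.2},{"x": 180,"y": 192,"z": 0,"yaw": 0.84,"jaw": 0.2},{"x": 210,"y": 224,"z": 0,"yaw": 0.98,"jaw": 0.2},{"x": 240,"y": 256,"z": 0,"yaw": 1.12,"jaw": 0.2},{"x": 270,"y": 288,"z": 0,"yaw": 1.26,"jaw": 0.2},{"x": 300,"y": 320,"z": 0,"yaw": 1.4,"jaw": 0.2}]'

```text
time_s: 1.5
position: [452.8, -259.0, 248.6]
tool_rot: [0.477, 0.522, -0.477, 0.522]
contact_force: [0.4, -0.7, -0.1]
finger_gap: 51.6
```

Call:
drive_tool --targets '[{"x": 25,"y": 25,"z": 0,"yaw": 0.14},{"x": 50,"y": 50,"z": 0,"yaw": 0.28},{"x": 75,"y": 75,"z": 0,"yaw": 0.42},{"x": 100,"y": 100,"z": 0,"yaw": 0.56},{"x": 125,"y": 125,"z": -15,"yaw": 0.7},{"x": 150,"y": 150,"z": -30,"yaw": 0.84},{"x": 175,"y": 180,"z": -45,"yaw": 0.98},{"x": 196,"y": 203,"z": -60,"yaw": 1.12},{"x": 196,"y": 203,"z": -75,"yaw": 1.26},{"x": 196,"y": 203,"z": -80,"yaw": 1.28}]'

```text
invalid input at $.targets[0]: expected keys x, y, z, yaw, jaw
```

```bash
python3 - <<'E'
from h import *
s=sense();print(s['position'],s['q'],s['qd'].round(2))
cal=get_calibration('wrist');im,d=grab_frame('wrist');cv2.imwrite('pics/w1.png',im)
for r in search_frame('wrist','plate_knob_grip')[:2]: print(r,px2w(cal,r['centre'],z=76))
v,u=np.mgrid[0:400,0:640];uv=np.c_[u.ravel(),v.ravel()]
P=px2w(cal,uv,depth=d.ravel()); m=(P[:,2]>86)&(P[:,2]<102)&(abs(P[:,0]-648)<45)&(abs(P[:,1]+57)<45)
print(m.sum(),P[m].mean(0),cv2.minAreaRect(P[m][:,:2].astype(np.float32)))
E
```

```text
[ 452.79159564 -258.97207232  248.56936942] [-5.84733272e-01 -1.20470541e-01  1.43970547e+00 -5.01990069e-05
  1.82158923e+00 -6.75458295e-01] [ 0.84  0.23 -0.21 -0.   -0.02 -0.55]
{'centre': [542.8, 0.6], 'p': 0.61} [[632.46084054 -78.81837177  76.        ]]
0 [nan nan nan] ((0.0, 0.0), (0.0, 0.0), 0.0)<stdin>:7: RuntimeWarning: Mean of empty slice.
  ret = um.true_divide(
```

View pics/w1.png

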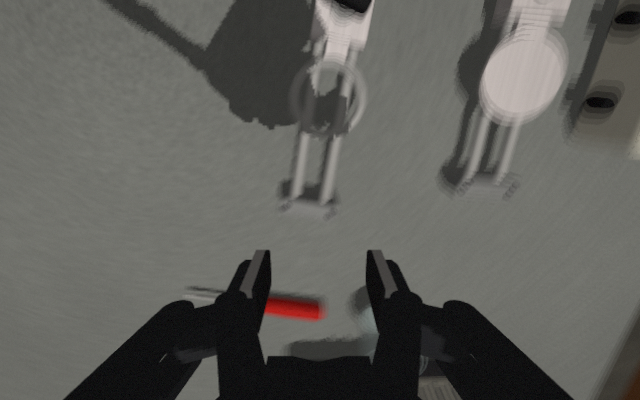

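The move was refused because every row needs a jaw value. The picture, taken while the arm was still moving, shows the fingers short of both rails, with the plate at (525,80).

Call:
drive_tool --targets '[{"x": 25,"y": 25,"z": 0,"yaw": 0.14,"jaw": 0.2},{"x": 50,"y": 50,"z": 0,"yaw": 0.28,"jaw": 0.2},{"x": 75,"y": 75,"z": 0,"yaw": 0.42,"jaw": 0.2},{"x": 100,"y": 100,"z": 0,"yaw": 0.56,"jaw": 0.2},{"x": 125,"y": 125,"z": -15,"yaw": 0.7,"jaw": 0.2},{"x": 150,"y": 150,"z": -30,"yaw": 0.84,"jaw": 0.2},{"x": 175,"y": 180,"z": -45,"yaw": 0.98,"jaw": 0.2},{"x": 196,"y": 203,"z": -60,"yaw": 1.12,"jaw": 0.2},{"x": 196,"y": 203,"z": -75,"yaw": 1.26,"jaw": 0.2},{"x": 196,"y": 203,"z": -80,"yaw": 1.28,"jaw": 0.2}]'

```text
time_s: 2.6
position: [647.3, -57.3, 165.5]
tool_rot: [0.072, 0.705, -0.072, 0.702]
contact_force: [-0.5, 0.6, -0.9]
finger_gap: 51.2
```

```bash
cat > w.py <<'E'
from h import *
import sys
s=sense();print(s['position'],s['q'].round(3),s['qd'].round(2))
cal=get_calibration('wrist');im,d=grab_frame('wrist');cv2.imwrite(sys.argv[1],im)
for r in search_frame('wrist','plate_knob_grip')[:2]: print(r,px2w(cal,r['centre'],z=76))
v,u=np.mgrid[0:400,0:640];uv=np.c_[u.ravel(),v.ravel()]
P=px2w(cal,uv,depth=d.ravel()); m=(P[:,2]>86)&(P[:,2]<102)&(abs(P[:,0]-648)<45)&(abs(P[:,1]+57)<45)
print(m.sum(),P[m].mean(0) if m.any() else 0,cv2.minAreaRect(P[m][:,:2].astype(np.float32)))
E
python3 w.py pics/w2.png
```

```text
[647.26081881 -57.31403255 165.48844495] [-0.14   0.228  1.226 -0.     1.692 -1.508] [-0.02 -0.02  0.07 -0.   -0.07 -0.08]
{'centre': [317.8, 213.0], 'p': 0.67} [[647.65172578 -58.45125545  76.        ]]
995 [647.70372527 -58.30242498  92.79592857] ((649.2532958984375, -58.75447082519531), (13.729870796203613, 41.88020706176758), 78.73188018798828)
```

View pics/w2.png

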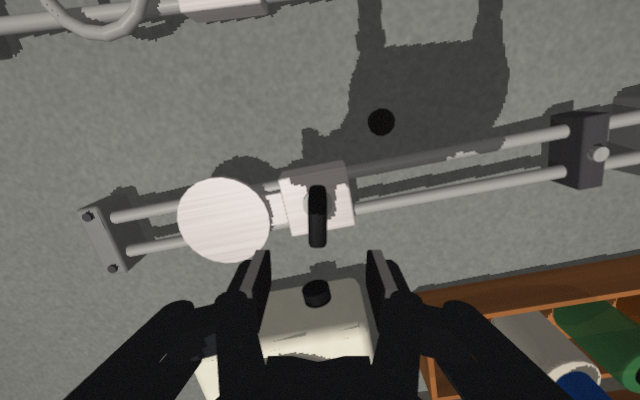

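The knob is centred between the fingers at (318,213) and square to the jaws. I'll descend and grip.

Call:
drive_tool --targets '[{"x": 1,"y": -1,"z": -30,"yaw": 0,"jaw": 0.2},{"x": 1,"y": -1,"z": -60,"yaw": 0,"jaw": 0.2},{"x": 1,"y": -1,"z": -86,"yaw": 0,"jaw": 0.2},{"x": 1,"y": -1,"z": -86,"yaw": 0,"jaw": -0.2},{"x": 1,"y": -1,"z": -86,"yaw": 0,"jaw": -1},{"x": 1,"y": -1,"z": -86,"yaw": 0,"jaw": -1},{"x": 1,"y": -1,"z": -86,"yaw": 0,"jaw": -1},{"x": 1,"y": -1,"z": -86,"yaw": 0,"jaw": -1}]' --grip_force 50

```text
time_s: 3.5
position: [649.9, -59.1, 85.2]
tool_rot: [0.073, 0.702, -0.073, 0.705]
contact_force: [-1.5, -1.2, 6.9]
finger_gap: 13.4
```

Call:
drive_tool --targets '[{"x": 0,"y": 10,"z": 0,"yaw": 0,"jaw": -1},{"x": 0,"y": 28,"z": 0,"yaw": 0,"jaw": -1},{"x": 1,"y": 48,"z": 0,"yaw": 0,"jaw": -1},{"x": 1,"y": 68,"z": 0,"yaw": 0,"jaw": -1},{"x": 1,"y": 88,"z": 0,"yaw": 0,"jaw": -1},{"x": 1,"y": 108,"z": 0,"yaw": 0,"jaw": -1},{"x": 1,"y": 128,"z": 0,"yaw": 0,"jaw": -1},{"x": 2,"y": 146,"z": 0,"yaw": 0,"jaw": -1},{"x": 2,"y": 162,"z": 0,"yaw": 0,"jaw": -1},{"x": 2,"y": 172,"z": 0,"yaw": 0,"jaw": -1}]'

```text
time_s: 4.5
position: [651.4, 114.4, 85.1]
tool_rot: [0.072, 0.702, -0.073, 0.704]
contact_force: [-2.6, -2.6, 7.6]
finger_gap: 13.3
```

Call:
drive_tool --targets '[{"x": 0,"y": 3,"z": 0,"yaw": 0,"jaw": -1},{"x": 0,"y": 6,"z": 0,"yaw": 0,"jaw": -1},{"x": 0,"y": 9,"z": 0,"yaw": 0,"jaw": -1},{"x": 0,"y": 11,"z": 0,"yaw": 0,"jaw": -1},{"x": 0,"y": 11,"z": 0,"yaw": 0,"jaw": -1}]'

```text
time_s: 5.0
position: [651.6, 124.7, 85.2]
tool_rot: [0.073, 0.702, -0.072, 0.704]
contact_force: [-1.0, -0.6, 7.3]
finger_gap: 12.8
```

Call:
drive_tool --targets '[{"x": 0,"y": 2,"z": 0,"yaw": 0,"jaw": -1},{"x": 0,"y": 4,"z": 0,"yaw": 0,"jaw": -1},{"x": 0,"y": 4,"z": 0,"yaw": 0,"jaw": -1}]'

```text
time_s: 5.3
position: [651.6, 128.6, 85.1]
tool_rot: [0.073, 0.702, -0.073, 0.704]
contact_force: [-2.0, -0.9, 7.1]
finger_gap: 12.9
```

Call:
drive_tool --targets '[{"x": 0,"y": 1,"z": 0,"yaw": 0,"jaw": -1},{"x": 0,"y": 2,"z": 0,"yaw": 0,"jaw": -1},{"x": 0,"y": 2,"z": 0,"yaw": 0,"jaw": -1}]'

```text
time_s: 5.6
position: [651.6, 130.5, 85.2]
tool_rot: [0.073, 0.702, -0.073, 0.705]
contact_force: [-3.2, -1.9, 6.9]
finger_gap: 13.2
```

```bash
python3 - <<'E'
from h import *
s=sense();print(s['contact_force'],s['moment'],s['position'])
im,d=grab_frame('scene');cv2.imwrite('pics/s2.png',cv2.resize(im[150:350,300:560],None,fx=3,fy=3))
E
```

```text
[-3.18530616 -1.93214329  6.90453347] [-0.36995619  0.47468163  0.04916704] [651.5832774  130.46234309  85.18274151]
```

View pics/s2.png

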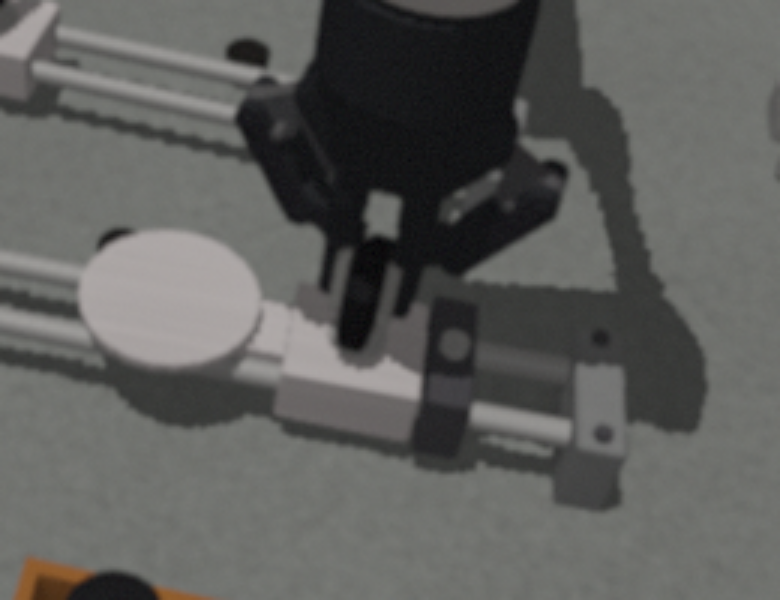

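The carriage is up against the stop, with its face at (425,390) in the crop meeting the block. Next I turn the knob clockwise.

Call:
drive_tool --targets '[{"x": 0,"y": 1,"z": 0,"yaw": -0.1,"jaw": -1},{"x": 0,"y": 1,"z": 0,"yaw": -0.2,"jaw": -1},{"x": 0,"y": 1,"z": 0,"yaw": -0.3,"jaw": -1},{"x": 0,"y": 1,"z": 0,"yaw": -0.4,"jaw": -1},{"x": 0,"y": 1,"z": 0,"yaw": -0.5,"jaw": -1},{"x": 0,"y": 1,"z": 0,"yaw": -0.6,"jaw": -1}]'

```text
time_s: 6.25
position: [651.3, 131.3, 85.2]
tool_rot: [0.279, 0.649, -0.278, 0.651]
contact_force: [-4.3, -0.7, 8.2]
finger_gap: 13.3
```

Call:
drive_tool --targets '[{"x": 0,"y": 0,"z": 0,"yaw": -0.1,"jaw": -1},{"x": 0,"y": 0,"z": 0,"yaw": -0.2,"jaw": -1},{"x": 0,"y": 0,"z": 0,"yaw": -0.3,"jaw": -1},{"x": 0,"y": 0,"z": 0,"yaw": -0.4,"jaw": -1},{"x": 0,"y": 0,"z": 0,"yaw": -0.5,"jaw": -1},{"x": 0,"y": 0,"z": 0,"yaw": -0.6,"jaw": -1},{"x": 0,"y": 0,"z": 0,"yaw": -0.66,"jaw": -1},{"x": 0,"y": 0,"z": 0,"yaw": -0.66,"jaw": -1}]'

```text
time_s: 7.05
position: [650.2, 131.1, 85.2]
tool_rot: [0.473, 0.525, -0.474, 0.525]
contact_force: [-9.1, -3.7, 10.8]
finger_gap: 12.8
```

```bash
python3 - <<'E'
from h import *
s=sense();print(s['contact_force'],s['moment'],s['position'],s['q'],np.degrees(s['q'][0]-s['q'][5]))
E
```

```text
[-9.12395269 -3.66751522 10.75879362] [-0.68723975  1.39940719 -0.08590554] [650.24517745 131.05114699  85.23124991] [ 1.48071102e-01  2.87491659e-01  1.29886205e+00 -9.70004807e-04
  1.55558164e+00  4.52385155e-02] 5.891873224080334
```

Call:
drive_tool --targets '[{"x": 0,"y": 0,"z": 0,"yaw": -0.04,"jaw": -1},{"x": 0,"y": 0,"z": 0,"yaw": -0.06,"jaw": -1},{"x": 0,"y": 0,"z": 0,"yaw": -0.06,"jaw": -1},{"x": 0,"y": 0,"z": 0,"yaw": -0.06,"jaw": 0.0},{"x": 0,"y": 0,"z": 0,"yaw": -0.06,"jaw": 0.3},{"x": 0,"y": 0,"z": 0,"yaw": -0.06,"jaw": 0.3},{"x": 0,"y": 0,"z": 0,"yaw": -0.06,"jaw": 0.3}]'

```text
time_s: 7.75
position: [650.9, 131.6, 82.1]
tool_rot: [0.489, 0.511, -0.489, 0.511]
contact_force: [-0.0, 0.3, -0.2]
finger_gap: 55.2
```

Call:
drive_tool --targets '[{"x": 0,"y": 0,"z": 20,"yaw": 0,"jaw": 0.3},{"x": 0,"y": 0,"z": 50,"yaw": 0,"jaw": 0.3},{"x": 0,"y": 0,"z": 90,"yaw": 0,"jaw": 0.3},{"x": 0,"y": 0,"z": 130,"yaw": 0,"jaw": 0.3},{"x": -40,"y": -10,"z": 150,"yaw": 0,"jaw": 0.3},{"x": -80,"y": -20,"z": 150,"yaw": 0,"jaw": 0.3},{"x": -120,"y": -30,"z": 150,"yaw": 0,"jaw": 0.3},{"x": -160,"y": -40,"z": 150,"yaw": 0,"jaw": 0.3},{"x": -200,"y": -50,"z": 150,"yaw": 0,"jaw": 0.3},{"x": -200,"y": -50,"z": 150,"yaw": 0,"jaw": 0.3}]'

```text
time_s: 8.75
position: [447.4, 80.9, 232.7]
tool_rot: [0.489, 0.511, -0.489, 0.511]
contact_force: [-0.0, 0.6, 0.5]
finger_gap: 55.1
```

```bash
python3 - <<'E'
from h import *
print(sense()['time_s'])
im,d=grab_frame('top');cal=get_calibration('top');cv2.imwrite('pics/top2.png',im)
v,u=np.mgrid[60:340,100:560];uv=np.c_[u.ravel(),v.ravel()]
P=px2w(cal,uv,depth=d[uv[:,1],uv[:,0]])
for c,lo,hi in [((650,131),84,100),((650,171),42,62),((462,-92),80,100)]:
    m=(P[:,2]>lo)&(P[:,2]<hi)&(abs(P[:,0]-c[0])<45)&(P[:,1]-c[1]<35)&(P[:,1]-c[1]>(-8 if lo==42 else -35))
    print(m.sum(),P[m].mean(0),cv2.minAreaRect(P[m][:,:2].astype(np.float32)))
E
```

```text
8.75
240 [650.44197115 130.91844114  91.91319967] ((651.5952758789062, 131.44564819335938), (14.473673820495605, 40.08763885498047), 4.04539680480957)
391 [649.12242187 172.35683326  50.62367438] ((650.5315551757812, 173.153076171875), (59.90795135498047, 20.00518798828125), 0.3900530934333801)
254 [461.90802835 -92.26790887  91.82697229] ((462.08349609375, -92.7808837890625), (13.963845252990723, 40.13615798950195), 70.64884185791016)
```

View pics/top2.png

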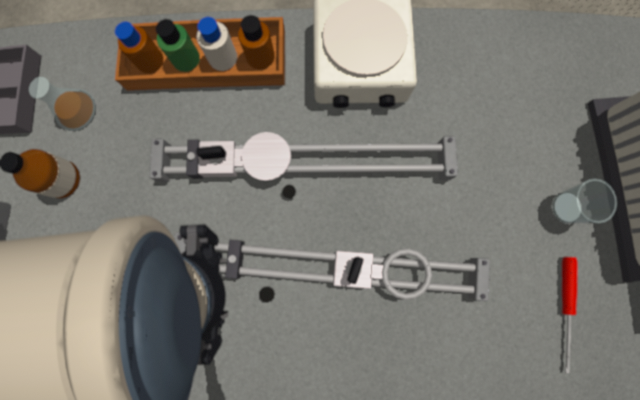

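The top view shows the plate carriage against its stop at (193,158), with the bar in line at (211,153). The ring knob is unchanged at (355,270). The gripper is clear, so I'm handing in.

```bash
python3 -c "
from plant import *
print(sense()['qd'].round(3)); print(sign_off())"
```

```text
[ 0.004  0.071 -0.06   0.002 -0.023  0.003]
the job is handed in; nothing more can be done
None
```

I slid the plate carriage about 189 mm by its knob until it stood against the stop. I then turned the knob about 1.3 rad clockwise, opened the gripper and backed the arm away. I handed the job in at about 9 s; `sign_off()` gives no verdict.

- **Carriage:** the spindle is at y≈131 mm and the stop face at about 161–163 mm, so the gap is about 30–32 mm (limit 42).
- **Knob:** the bar lies about 94° in the top view, which puts the knob at about 1.49 rad (needed over 1.2, end of turn 1.5). I worked this out from the bar's direction.
- **Ring knob:** it reads within about 0.2 mm and 0.2° of the start.
- **Gripper:** it is clear of everything, with contact force close to zero.

No checks disagreed. One move was refused before it started because I left out the jaw values. While gripping, the TCP sat about 3 mm higher than commanded under roughly 7 N, which did no harm.

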